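# Fan and nest the glue pans, then clamp the stack

### The arm

A 6-joint arm with a two-finger parallel gripper is mounted at the origin on the work surface; the furniture and walls round the work are solid. World frame = base frame: x ahead of the robot, y to its left, z up, the work surface at z = 0. Lengths are in m, angles in degrees, forces in N, time in s.
With the tool pointing down it reaches from about 0.375 to 0.9 m from the base axis. Payload 3.1 kg.
Tool frame: the origin (TCP) lies midway between the tips of the shut fingers; the grasp point (between the pads) lies 19 mm behind it; z points along the fingers, y is the line along which they close (so a half turn about z gives the same grasp; the last joint's range is limited). The gripper opens to 87 mm and grips with 3 to 60 N. Pads are 19 mm wide; open, the fingers measure 117 mm over their backs; the gripper's body (75 mm by 190 mm) begins 51 mm behind the grasp point.
Start: joints at [61.392, 30.224, 82.088, -0, 67.689, -10.227], TCP at [0.197, 0.593, 0.223] pointing down, gripper open.
Joint ranges: [-176.69, 176.69], [-43.24, 126.21], [12.49, 139.97], [-82, 262], [0, 151.66], [-163.58, 163.58]. Speed limits (degrees/s): [159.86, 159.86, 180, 180, 180, 180].

### API

Orientations are given as a 3x3 rotation matrix whose columns are the frame's x, y, z axes.
In Python, from rig import read_state, optics, bot gives the robot as it stands. The module is installed in compiled form; this text tells all that it offers.
- The arm moves only by the tool send_rows, never from a script. Its argument "commands" is a list of rows, each a list of 7 numbers: the turn, a rotation vector about the tool's x, y, z in units of 5 degrees (1.0 is 5 degrees), then the shift along the tool's x, y, z in units of 30 mm (1.0 is 30 mm), then the opening, from 0 (shut) to 1 (fully open). In form: [[rx, ry, rz, tx, ty, tz, gripper], ...]. A call has 1 to 20 rows; each row is the pose to reach, as a shift and turn from the pose commanded when the call began, along the tool's axes at that moment; what a row does not reach only later rows make up. A row lasts 1/12 s, in which the tool goes at most 41.7 mm and 7.16 degrees, less where a joint would pass 70% of its speed; a pose out of reach is approached as far as the arm can. A call with a gripper value outside its range is refused whole. The fingers move at their own pace and stop on an object; the grip force is fixed at half the most. Time passes only in rows, so rows that repeat a pose let the fingers close. It gives the time, the measured TCP pose, the force, the opening and the grip force at its end, in the units of the state.
- read_state(): the state, without advancing time (a new reading comes with each control period).
- optics.capture(name): name is "scene" or "top" or "wrist"; returns a dict with "image" (420x560x3 uint8, blue, green, red), "intrinsics" (3x3 intrinsics, pixels), "extrinsics" (4x4, takes a point from world to camera coordinates); the wrist camera has in their place "T_tool_cam" (4x4, takes a point from camera to tool coordinates, whose origin is the TCP and whose axes are the flange's). Camera axes: x right, y down, z forward; pixel columns grow to the right and rows downward; lengths in m; the calibration is good to about 2 mm. A picture is of the moment at which its call begins: read the wrist's pose just before it. There is no depth.
- bot.hand_in(): hands the job in; it is judged then, once.
The state is a dict: "time_s": time; "joint_positions": joint angles; "qvel": joint speeds; "tau": joint torques, N m; "position": TCP position; "tcp_rot": TCP orientation; "force": force on the tool from outside, world axes, zero at the start; "moment": the same for the moment, N m; "opening": opening from 0.0 (shut) to 1.0 (fully open); "grasp_force": force on a finger pad.
Only numpy, scipy, OpenCV 4.12 (cv2) and the standard library are available. Lean on these libraries where they do the work, as an engineer would, in place of code of your own. Each camera call takes 0.05 s, during which the arm holds its last target. There are 200 camera calls.

### The job

Nest the set of three handled pans on its holder with the handles fanned out: first swing the handle of the green-handled middle pan, which is still sitting proud of the blue-handled bottom pan, until it drops home into the gaps of the rim below; then set the small red-handled pan upright into it and turn that one until it drops home too. Finally flip the red-ended clamp lever over its centre so that it snaps down on the stack, let go, and leave the pea tin and the little dye bottle where they are.

Things in the scene. Friction and masses are not known exactly. Their poses are not given: they have to be found in the camera images.
- pan_holder: Grey steel holder with the blue-handled bottom pan fixed on it. Origin: on the stack axis, at the worktop; z up, clamp post on its -y side. Angles count anticlockwise from its +x. Foot plate 132 mm wide, 12 mm thick. Blue handle at 205 degrees: 16 mm wide, top at z = 47 mm, reaching 130 mm from the axis.
- bottom_rim (a point): Centre of the bottom pan's rim, z = 62 mm. Outside 86 mm wide, walls 3 mm; inside 80 mm wide at the rim, 74 mm at the inner floor, which is at z = 17 mm. The rim's top 10 mm have three gaps 19 mm wide, at 165, 295 and 35 degrees of the holder: the middle pan's three lugs drop into them only when its handle stands at 165 degrees.
- middle_pan: Green-handled loose pan, 0.15 to 0.3 kg. Origin: centre of its underside; z up, handle along its own +x. Starts upright in the bottom pan, lugs on top of the rim, underside at z = 25.5 mm, handle 14 to 38 degrees anticlockwise (from above) of its place, over or near the blue handle. A few newtons at the handle turn it. Home, its underside is at z = 17 mm.
- middle_handle (a point): Point on the middle of the green handle, 100 mm from the pan's axis, 41 mm above its underside. The handle is 16 mm wide and 10 mm high and lies 56 to 130 mm from the axis. Three round lugs 9 mm thick at the same height stand out to 48 mm from the axis, at 0 (the handle's steel root), 130 and 230 degrees from the handle.
- middle_rim (a point): Centre of the middle pan's rim, 64 mm above its underside. Outside 74 mm wide at the rim, 66 mm at the foot; walls 3 mm, floor 5 mm. The rim's top 10 mm have three gaps 19 mm wide, at 40, 170 and 270 degrees clockwise of the green handle, for the small pan's lugs.
- small_pan: Red-handled loose pan, 0.14 to 0.27 kg, upright on the worktop at the start. Origin: centre of its underside; z up, handle along its own +x. It enters the middle pan with about 2 mm to spare all round. With its lugs on the middle pan's rim its underside is 13.5 mm above that pan's; home, with its handle 40 degrees clockwise of the green one, 5 mm above it (z = 22 mm).
- small_rim (a point): Centre of the small pan's rim, 85 mm above its underside. Outside 62 mm wide over the upper 30 mm, 54 mm at the foot. It can be gripped across the body, square to the handle, just under the rim: nothing stands out above 60 mm.
- small_handle (a point): Point on the middle of the red handle, 100 mm from the pan's axis, 55 mm above its underside. The handle is 16 mm wide and 10 mm high and lies 56 to 130 mm from the axis. Three round lugs 9 mm thick at the same height stand out to 42 mm from the axis, at 0 (the handle's root), 130 and 230 degrees from the handle.
- fan_middle (a point): Point of the holder 100 mm from the stack axis at 165 degrees: the middle of the green handle stands over it when that pan is home (only x and y count).
- fan_small (a point): Point of the holder 100 mm from the stack axis at 125 degrees: the middle of the red handle stands over it when that pan is home (only x and y count).
- clamp_lever (a joint): Angle of the clamp lever (rad). 0: open, leaning 0.25 back from upright, away from the stack; it grows as the lever swings over the stack. A spring holds it open up to about 0.85, and past that snaps it shut by itself; about 4 N at its end sets it moving. Shut on the fully nested stack it reads about 1.82; with a pan proud it stays below 1.75. Its stop is at 1.90.
- clamp_hinge (a point): Middle of the clamp's level hinge, which runs along the holder's x, 95 mm from the stack axis on the -y side, 128 mm up. Its post is 48 mm wide in x, spans y = -112 to -78 mm of the holder and is 140 mm high.
- lever_end (a point): Free end of the lever, 144 mm from the hinge. The last 52 mm are a round red grip 19 mm thick. A black rubber disc 70 mm wide, on the side that faces the stack, 92 mm from the hinge, comes to lie on the small pan's rim.
- pea_tin: Bystander: food tin 76 mm wide and 110 mm high, origin at the centre of its underside.
- dye_bottle: Bystander: small dark bottle with black cap, 42 mm wide and 54 mm high, origin at the centre of its underside.
Things that resemble listed ones, but are neither listed nor needed, are in the scene too. Leave any purple look-alike of the middle_pan alone.

How it is judged (in metres and radians):
On the way, in this order (a step that is already met when the one before it is completed fails the run):
1. the middle pan has been fanned out and has dropped home in the bottom pan (z of middle_pan in the frame of pan_holder below 0.02 m and horizontal distance between middle_handle and fan_middle below 0.025 m), for 0.2 s.
2. the small pan has dropped home in the middle pan (z of small_pan in the frame of pan_holder below 0.0255 m and horizontal distance between small_handle and fan_small below 0.03 m and value of joint clamp_lever below 0.8 rad), for 0.2 s.
3. the clamp lever has snapped shut on the stack (value of joint clamp_lever above 1.75 rad), for 0.2 s.
At the end, for the whole second after the job is handed in: Middle pan home in the bottom pan (underside within 3 mm of its seat, handle middle within 25 mm of its fan place), small pan home in the middle one (3.5 mm, 30 mm), both upright and at rest; clamp lever snapped shut on the stack (joint above 1.75) (all of step 1 and angle between middle_pan's own z axis and vertical below 0.05 rad and z of small_pan in the frame of pan_holder below 0.0255 m and horizontal distance between small_handle and fan_small below 0.03 m and angle between small_pan's own z axis and vertical below 0.06 rad and value of joint clamp_lever above 1.75 rad and linear speed of each of small_pan, middle_pan below 0.02 m/s); the robot touches nothing.
It fails at once if the pea tin was moved more than 25 mm (distance of pea_tin from where it was at the start of the episode above 0.025 m).
It fails at once if the dye bottle was moved more than 25 mm (distance of dye_bottle from where it was at the start of the episode above 0.025 m).
It fails at once if the small pan was tipped over (angle between small_pan's own z axis and vertical above 0.8 rad).
It also fails if it takes over 70 s, if anything falls off the work surface, if the arm or the gripper's body presses on something with over 40 N, if the wrist force passes 120 N, or if a joint passes its speed limit or range.

## Working session

There is one attempt and no reset: what is moved stays moved. The work goes in short steps, Python scripts to look and compute and a tool call to move; the robot and the scene stay as the last step left them, time stands still between calls to the robot, and variables do not carry over. Pictures are saved under pics/ and viewed, at most 10 in all, crops included, and the job is handed in when it is done.

Besides the shell and the picture viewer there is one more tool, called after "Request:" by a JSON object that holds its "fn" and its "kwargs". send_rows: Moves the arm, as the interface text tells. Its arguments: {"type":"object","properties":{"commands":{"type":"array","items":{"type":"array","items":{"type":"number"}}}},"required":["commands"]}

```bash
mkdir -p pics
python3 - <<'E'
from rig import read_state, optics
import cv2,pickle
s=read_state();print(s)
d={}
for n in("scene","top"):
    c=optics.capture(n);d[n]=c;cv2.imwrite(f"pics/{n}0.png",cv2.resize(c["image"],(800,600),interpolation=cv2.INTER_CUBIC));print(c["intrinsics"],c["extrinsics"])
pickle.dump(d,open("c0.pkl","wb"))
E
```

```text
{'time_s': 0.0, 'joint_positions': array([ 6.13924802e+01,  3.02776167e+01,  8.21571097e+01, -1.29387741e-03,
        6.76891312e+01, -1.02268461e+01]), 'qvel': array([ 0.02432043, -0.05030352,  0.05687594,  0.09414708,  0.00958709,
        0.10410973]), 'tau': array([-2.14448919e-03, -4.40050507e+01, -1.76587039e+01,  6.31278008e-02,
        5.84459945e-02, -1.73718490e-04]), 'position': array([0.1966942 , 0.59246286, 0.22158209]), 'tcp_rot': array([[-9.48984955e-01,  3.15319714e-01, -1.01670605e-03],
       [ 3.15321144e-01,  9.48983106e-01, -1.90782174e-03],
       [ 3.63263055e-04, -2.13108304e-03, -9.99997663e-01]]), 'force': array([-0.33295006, -0.17902531,  0.67766355]), 'moment': array([ 0.00648072, -0.01820602, -0.02833492]), 'grasp_force': 0.0, 'opening': 0.9985365451753597}
[[505.52981155   0.         279.63274913]
 [  0.         505.52981155 205.92674226]
 [  0.           0.           1.        ]] [[-0.91565816 -0.40166393 -0.01536921  0.4624177 ]
 [-0.18506149  0.45520338 -0.87094324  0.08221485]
 [ 0.3568226  -0.79464204 -0.49114321  1.2380473 ]
 [ 0.          0.          0.          1.        ]]
[[391.45299929   0.         290.9224473 ]
 [  0.         391.45299929 201.12495543]
 [  0.           0.           1.        ]] [[-0.00492564 -0.99983    -0.01776822  0.29990689]
 [-0.98077113  0.00829687 -0.19498503  0.41206555]
 [ 0.1950993   0.01646613 -0.98064526  0.92588423]
 [ 0.          0.          0.          1.        ]]
```

View pics/scene0.png

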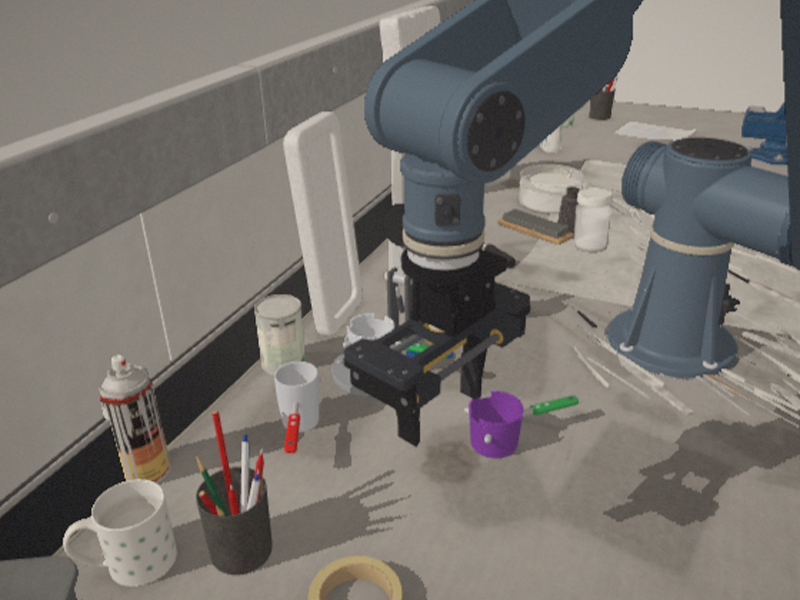

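View pics/top0.png

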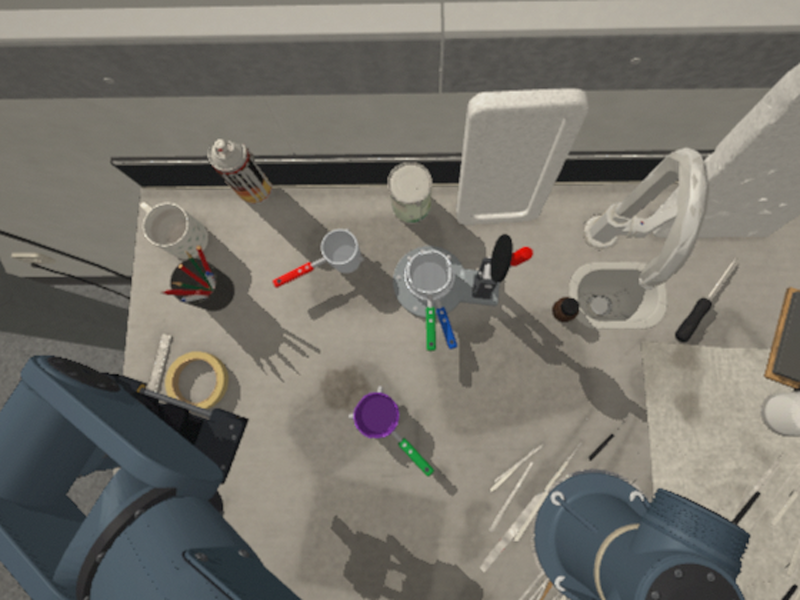

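Overview: stack axis near (430,271) in the top picture, green handle end (431,348), blue handle to its right, clamp lever on the right; small pan rim (340,250) with red handle to the left; purple look-alike below; tin (410,190), dye bottle (566,310). Enlarging for accurate pixels.

Run:
```python
import cv2,pickle
d=pickle.load(open("c0.pkl","rb"))
im=d["top"]["image"][150:260,185:385]
cv2.imwrite("pics/crop1.png",cv2.resize(im,None,fx=4,fy=4,interpolation=cv2.INTER_CUBIC))
```

```text
(no output)
```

View pics/crop1.png

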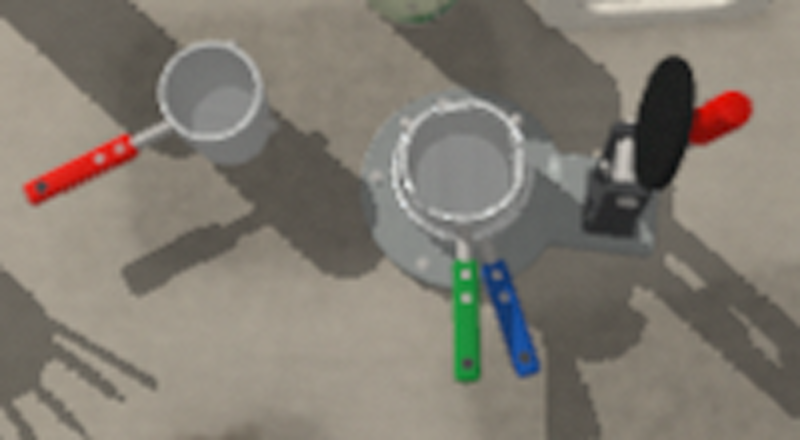

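```bash
cat > h.py <<'E'
import numpy as np
def ray(c,u,v,z):
    K,E=c["intrinsics"],c["extrinsics"];R,t=E[:3,:3],E[:3,3]
    o=-R.T@t;d=R.T@np.linalg.inv(K)@np.array([u,v,1.])
    return o+d*(z-o[2])/d[2]
def proj(c,p):
    E=c["extrinsics"];q=c["intrinsics"]@(E[:3,:3]@np.asarray(p)+E[:3,3]);return q[:2]/q[2]
E
python3 - <<'E'
import pickle,numpy as np
from h import *
c=pickle.load(open("c0.pkl","rb"))["top"]
f=lambda u,v,z:ray(c,185+u/4-.375,150+v/4-.375,z)
P=dict(mrim=(464,160,.0895),mL=(404,160,.0895),mR=(524,160,.0895),mT=(464,98,.0895),mB=(464,222,.0895),gs=(465,263,.0715),ge=(468,380,.0715),bs=(494,263,.047),be=(528,372,.047),srim=(211,89,.085),sL=(159,89,.085),sR=(262,89,.085),rs=(133,145,.06),re=(30,194,.06),footL=(363,185,.012))
W={k:f(*v) for k,v in P.items()}
for k,w in W.items():print(k,w.round(4))
m=W["mrim"]
for k in("gs","ge","bs","be"):
    e=W[k]-m;print(k,np.hypot(*e[:2]),np.degrees(np.arctan2(e[1],e[0])))
for k in("rs","re"):
    e=W[k]-W["srim"];print(k,np.hypot(*e[:2]),np.degrees(np.arctan2(e[1],e[0])))
for n,(u,v,z) in dict(tin=(410,183,.11),dye=(566,306,.054),purple=(377,415,.064)).items(): print(n,ray(c,u/1.4286,v/1.4286,z).round(3))
print(f(612,205,.14),f(745,105,.25))
E
```

```text
mrim [0.4324 0.2733 0.0895]
mL [0.4327 0.3088 0.0895]
mR [0.4321 0.2378 0.0895]
mT [0.4704 0.2729 0.0895]
mB [0.3951 0.2736 0.0895]
gs [0.3736 0.2731 0.0715]
ge [0.304  0.272  0.0715]
bs [0.3774 0.2552 0.047 ]
be [0.3107 0.2356 0.047 ]
srim [0.4787 0.4251 0.085 ]
sL [0.479  0.4565 0.085 ]
sR [0.4784 0.3943 0.085 ]
rs [0.4505 0.4764 0.06  ]
re [0.4203 0.5386 0.06  ]
footL [0.4343 0.3375 0.012 ]
gs 0.05882486785925694 -179.8642251644904
ge 0.1283937167959815 -179.4585727059174
bs 0.057910162916515316 -161.80336556185358
be 0.12740683583418533 -162.79900422965486
rs 0.05850835268246248 118.80504016968648
re 0.12768061602554887 117.23004860748884
tin [0.579 0.305 0.11 ]
dye [0.378 0.042 0.054]
purple [0.199 0.361 0.064]
[0.39450003 0.19186561 0.14      ] [0.42193436 0.13710078 0.25      ]
```

```bash
cat >> h.py <<'E'
from scipy.spatial.transform import Rotation as Ro
from rig import read_state
def rot(psi):
    a=np.radians(psi);c,s=np.cos(a),np.sin(a);return np.array([[-s,c,0],[c,s,0],[0,0,-1.]])
def rows(p,psi,base=None,g=None):
    "relative row to reach world p, closing line at psi (mod 180); base=(pos,R) commanded"
    s=read_state();p0,R0=base if base else (s["position"],s["tcp_rot"])
    best=min((Ro.from_matrix(R0.T@rot(psi+k)).as_rotvec(degrees=True) for k in(0,180)),key=np.linalg.norm)
    return np.r_[best/5,R0.T@(np.array(p)-p0)/.03].round(3)
AX=np.array([.4324,.2733]);YAW=-7.5
def hold(x,y,z):
    a=np.radians(YAW);return np.r_[AX+[x*np.cos(a)-y*np.sin(a),x*np.sin(a)+y*np.cos(a)],z]
def pol(r,ang,z): return np.r_[AX+r*np.array([np.cos(np.radians(ang)),np.sin(np.radians(ang))]),z]
E
python3 - <<'E'
from h import *
B=(np.array([.197,.593,.223]),rot(71.6))
print(rows(pol(.108,180.4,.15),90.4,B)); print(rows(pol(.108,180.4,.0545),90.4,B))
E
```

```text
[ 0.     0.    -3.76  -7.401 -8.795  2.433]
[ 0.     0.    -3.76  -7.401 -8.795  5.617]
```

Request:
{"fn": "send_rows", "kwargs": {"commands": [[0,0,-3.76,-7.4,-8.8,2.4,0.6],[0,0,-3.76,-7.4,-8.8,2.4,0.6],[0,0,-3.76,-7.4,-8.8,2.4,0.6],[0,0,-3.76,-7.4,-8.8,2.4,0.6],[0,0,-3.76,-7.4,-8.8,2.4,0.6],[0,0,-3.76,-7.4,-8.8,2.4,0.6],[0,0,-3.76,-7.4,-8.8,2.4,0.6],[0,0,-3.76,-7.4,-8.8,2.4,0.6],[0,0,-3.76,-7.4,-8.8,2.4,0.6],[0,0,-3.76,-7.4,-8.8,2.4,0.6],[0,0,-3.76,-7.4,-8.8,2.4,0.6],[0,0,-3.76,-7.4,-8.8,2.4,0.6]]}}

```text
time_s: 1.1
position: [0.3246, 0.2731, 0.1507]
tcp_rot: [[-1.0, -0.007, 0.0], [-0.007, 1.0, 0.001], [-0.0, 0.001, -1.0]]
force: [-1.3, 0.7, 0.4]
opening: 0.602
grasp_force: 0.0
```

Run:
```python
from h import *
from rig import optics
import cv2
s=read_state();c=optics.capture("wrist");im=c["image"];print(s["position"],s["tcp_rot"],s["opening"],c["T_tool_cam"],c["intrinsics"])
cv2.imwrite("pics/w1.png",im)
B=(s["position"],s["tcp_rot"])
for z in(.15,.0535): print(rows(pol(.108,180.4,z),90.4,B))
```

```text
[0.32462064 0.27313485 0.15068207] [[-9.99975421e-01 -7.00430746e-03  3.11488718e-04]
 [-7.00413418e-03  9.99975317e-01  5.53970484e-04]
 [-3.15361210e-04  5.51775159e-04 -9.99999798e-01]] 0.6018107007406179 [[ 1.83952145e-04 -9.58565010e-01 -2.84873810e-01  7.91382584e-02]
 [ 9.99998695e-01  6.33598300e-04 -1.48624844e-03  6.49412707e-04]
 [ 1.60516131e-03 -2.84873165e-01  9.58563875e-01 -1.61495458e-01]
 [ 0.00000000e+00  0.00000000e+00  0.00000000e+00  1.00000000e+00]] [[343.44234363   0.         278.89846149]
 [  0.         343.44234363 213.57525178]
 [  0.           0.           1.        ]]
[ 0.006  0.004  0.     0.007 -0.02   0.023]
[ 0.006  0.004  0.     0.008 -0.021  3.239]
```

View pics/w1.png

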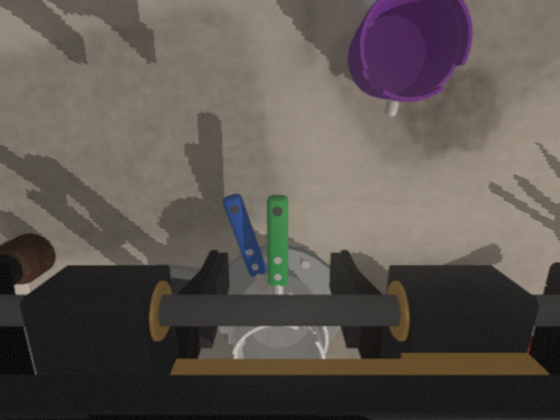

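The picture shows the green handle (278,240) centred between the fingers, blue handle left at (245,235). Descend.

Request:
{"fn": "send_rows", "kwargs": {"commands": [[0,0,0,0,0,1.2,0.6],[0,0,0,0,0,2.4,0.6],[0,0,0,0,0,3.2,0.6],[0,0,0,0,0,3.2,0.35],[0,0,0,0,0,3.2,0.35],[0,0,0,0,0,3.2,0.35],[0,0,0,0,0,3.2,0.35]]}}

```text
time_s: 1.73
position: [0.3253, 0.2736, 0.056]
tcp_rot: [[-1.0, -0.008, 0.003], [-0.008, 1.0, 0.001], [-0.003, 0.001, -1.0]]
force: [-0.0, 0.4, 0.2]
opening: 0.394
grasp_force: 0.0
```

Run:
```python
from h import *
s=read_state();print(s["force"])
B=(np.array([.3246,.2731,.0540]),s["tcp_rot"])
for a in np.arange(178,152,-2.): print(a,rows(pol(.108,a,.0540),a-90,B).round(2).tolist())
```

```text
[-0.01540812  0.37054338  0.17210349]
178.0 [0.02, 0.04, 0.5, 0.0, 0.13, 0.0]
176.0 [0.02, 0.04, 0.9, -0.0, 0.26, 0.0]
174.0 [0.02, 0.03, 1.3, -0.02, 0.38, 0.0]
172.0 [0.02, 0.03, 1.7, -0.03, 0.51, 0.0]
170.0 [0.02, 0.03, 2.1, -0.05, 0.63, 0.0]
168.0 [0.02, 0.03, 2.5, -0.08, 0.76, 0.0]
166.0 [0.02, 0.03, 2.9, -0.11, 0.88, 0.0]
164.0 [0.02, 0.03, 3.3, -0.14, 1.0, 0.0]
162.0 [0.02, 0.03, 3.7, -0.18, 1.12, 0.0]
160.0 [0.02, 0.03, 4.1, -0.22, 1.24, 0.0]
158.0 [0.02, 0.03, 4.5, -0.27, 1.35, 0.0]
156.0 [0.02, 0.03, 4.9, -0.32, 1.47, 0.0]
154.0 [0.02, 0.03, 5.3, -0.37, 1.58, 0.0]
```

Request:
{"fn": "send_rows", "kwargs": {"commands": [[0,0,0.5,0,0.13,0.04,0.35],[0,0,0.9,0,0.26,0.05,0.35],[0,0,1.3,-0.02,0.38,0.05,0.35],[0,0,1.7,-0.03,0.51,0.05,0.35],[0,0,2.1,-0.05,0.63,0.05,0.35],[0,0,2.5,-0.08,0.76,0.05,0.35],[0,0,2.9,-0.11,0.88,0.05,0.35],[0,0,3.3,-0.14,1.0,0.05,0.35],[0,0,3.7,-0.18,1.12,0.05,0.35],[0,0,4.1,-0.22,1.24,0.05,0.35],[0,0,4.5,-0.27,1.35,0.05,0.35],[0,0,4.9,-0.32,1.47,0.05,0.35],[0,0,5.1,-0.35,1.53,0.05,0.35],[0,0,5.1,-0.35,1.53,0.05,0.35],[0,0,5.1,-0.35,1.53,0.05,0.35]]}}

```text
time_s: 2.98
position: [0.335, 0.3189, 0.054]
tcp_rot: [[-0.906, 0.423, 0.002], [0.423, 0.906, 0.001], [-0.001, 0.002, -1.0]]
force: [0.8, 1.1, -1.0]
opening: 0.35
grasp_force: 0.0
```

Run:
```python
from h import *
from rig import optics
import cv2,pickle
c=optics.capture("top");pickle.dump(c,open("c1.pkl","wb"))
a=cv2.resize(c["image"][150:260,185:385],None,fx=4,fy=4,interpolation=cv2.INTER_CUBIC)
cv2.imwrite("pics/t2.png",a);print(read_state()["force"],read_state()["position"])
```

```text
[-0.35441354 -0.12885284  0.78582489] [0.33481529 0.31868091 0.05376201]
```

View pics/t2.png

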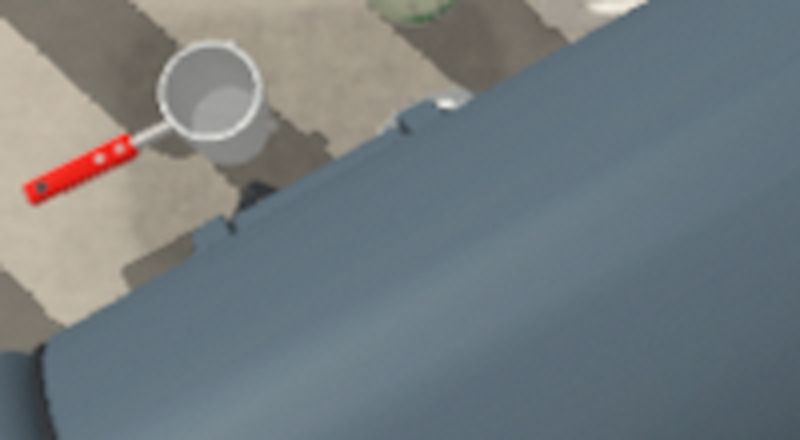

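Request:
{"fn": "send_rows", "kwargs": {"commands": [[0,0,0,0,0,-1,0.35],[0,0,0,0,0,-2,0.4],[0,0,0,0,0,-3,0.6],[0,0,0,-0.7,0,-4,0.8],[0,0,0,-1.5,0,-4.2,1],[0,0,0,-2,0,-4.2,1],[0,0,0,-2,0,-4.2,1],[0,0,0,-2,0,-4.2,1]]}}

```text
time_s: 3.7
position: [0.3884, 0.2923, 0.1781]
tcp_rot: [[-0.905, 0.426, -0.003], [0.426, 0.905, -0.001], [0.002, -0.002, -1.0]]
force: [-0.6, -0.5, 1.1]
opening: 0.769
grasp_force: 0.0
```

Run:
```python
from h import *
from rig import optics
import cv2,pickle
s=read_state();c=optics.capture("wrist");c["s"]=s;pickle.dump(c,open("w2.pkl","wb"))
T=np.eye(4);T[:3,:3]=s["tcp_rot"];T[:3,3]=s["position"];E=np.linalg.inv(T@c["T_tool_cam"]);c["extrinsics"]=E
im=c["image"].copy()
# predicted outlines: home (yellow) / proud (magenta) handle & rim
for z0,col in((.017,(0,255,255)),(.0255,(255,0,255))):
    for p in [proj(c,pol(r,157.5,z0+.046)) for r in(.056,.130)]: cv2.circle(im,tuple(int(round(v)) for v in p),3,col,1)
    q=np.array([proj(c,pol(.037,a,z0+.064)) for a in range(0,360,5)]);cv2.polylines(im,[q.round().astype(int)],True,col,1)
cv2.imwrite("pics/w2.png",cv2.resize(im,(800,600)));print(s["position"],s["opening"])
```

```text
[0.38839424 0.29227928 0.17812621] 0.7693166744699684
```

View pics/w2.png

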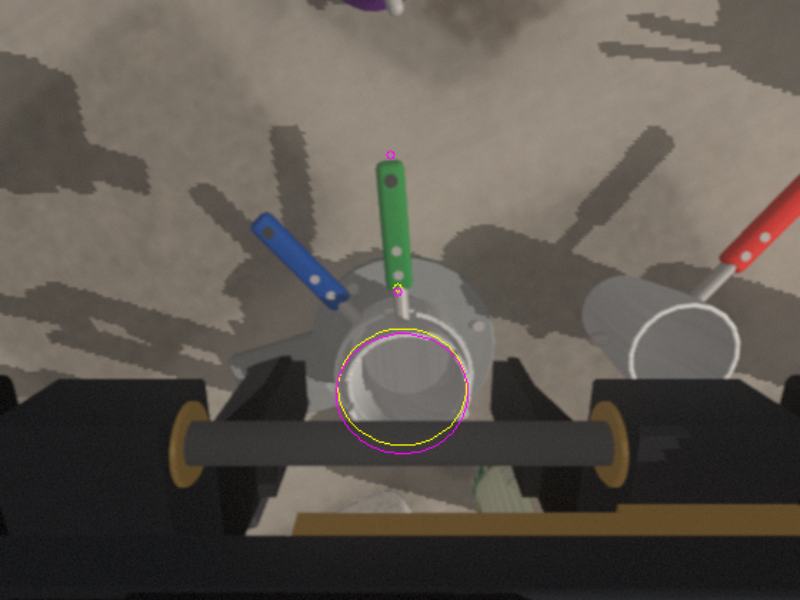

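Run:
```python
import cv2,pickle,numpy as np
c=pickle.load(open("w2.pkl","rb"))
a=c["image"][185:300,215:365];a=cv2.resize(a,None,fx=5,fy=5,interpolation=cv2.INTER_CUBIC)
cv2.imwrite("pics/w3.png",a)
```

```text
(no output)
```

View pics/w3.png

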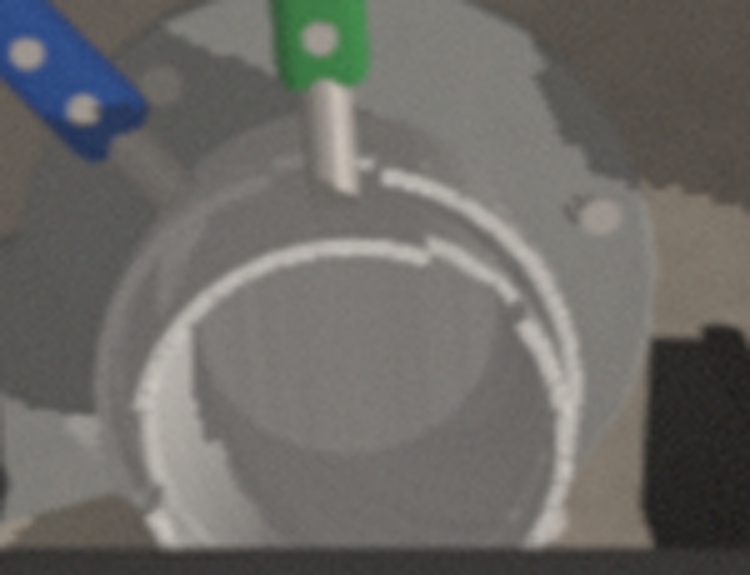

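Run:
```python
from h import *
import pickle,cv2
c=pickle.load(open("w2.pkl","rb"));s=c["s"]
T=np.eye(4);T[:3,:3]=s["tcp_rot"];T[:3,3]=s["position"];c["extrinsics"]=np.linalg.inv(T@c["T_tool_cam"])
im=c["image"];hsv=cv2.cvtColor(im,cv2.COLOR_BGR2HSV)
m=cv2.inRange(hsv,(45,80,40),(80,255,255));m[:, :200]=0;m[:,330:]=0
ys,xs=np.nonzero(m);r=cv2.minAreaRect(np.c_[xs,ys].astype(np.float32));print(r)
g=lambda u,v:(215+u/5-.4,185+v/5-.4)
for z0 in(.017,.0255):
    b=cv2.boxPoints(r);ed=sorted([(np.linalg.norm(b[i]-b[(i+1)%4]),i) for i in range(4)])[:2]
    P=[ray(c,*((b[i]+b[(i+1)%4])/2),z0+.046) for _,i in ed];P.sort(key=lambda p:p[0])
    L,R,Tp=[ray(c,*g(*q),z0+.064) for q in((135,410),(580,410),(353,239))]
    # circle through
    A=np.c_[2*np.array([L[:2],R[:2],Tp[:2]]),np.ones(3)];k=np.linalg.solve(A,[p[:2]@p[:2] for p in(L,R,Tp)])
    ctr=k[:2];d=P[0]-P[1]
    print(z0,"len",np.linalg.norm(d),"ang",np.degrees(np.arctan2(d[1],d[0]))%360,"ctr",ctr,"rad",np.sqrt(k[2]+ctr@ctr),[np.hypot(*(p[:2]-ctr)) for p in P],[np.degrees(np.arctan2(*(p[:2]-ctr)[::-1])) for p in P])
```

```text
((276.18328857421875, 157.08920288085938), (89.27122497558594, 18.6651668548584), 84.98688507080078)
0.017 len 0.0712316707388649 ang 159.73196238985614 ctr [0.43656599 0.27584351] rad 0.0374037771447213 [np.float64(0.12961718255447982), np.float64(0.05838551181585429)] [np.float64(159.7320620807513), np.float64(159.73218370594213)]
0.0255 len 0.06904414757976236 ang 159.73196238985616 ctr [0.43264347 0.27750615] rad 0.03617521067136978 [np.float64(0.12535988839082504), np.float64(0.056315741673795494)] [np.float64(159.7380332181994), np.float64(159.74547616676043)]
```

Run:
```python
from h import *
import pickle,cv2
c=pickle.load(open("w2.pkl","rb"));s=c["s"]
T=np.eye(4);T[:3,:3]=s["tcp_rot"];T[:3,3]=s["position"];c["extrinsics"]=np.linalg.inv(T@c["T_tool_cam"])
def circ(pts,z):
    Q=np.array([ray(c,u,v,z)[:2] for u,v in pts]);k=np.linalg.lstsq(np.c_[2*Q,np.ones(len(Q))],(Q**2).sum(1),rcond=None)[0]
    return k[:2],np.sqrt(k[2]+k[:2]@k[:2])
sc=lambda p:((p[0]+.5)*.7-.5,(p[1]+.5)*.7-.5)
print("small",circ([sc(p) for p in((629,350),(741,346),(685,303),(640,322),(731,320))],.085))
g=lambda p:(215+p[0]/5-.4,185+p[1]/5-.4)
print("bottom rim",circ([g(p) for p in((95,380),(582,370),(385,170),(500,235),(155,235))],.062))
hsv=cv2.cvtColor(c["image"],cv2.COLOR_BGR2HSV);m=cv2.inRange(hsv,(105,120,40),(125,255,255));ys,xs=np.nonzero(m)
r=cv2.minAreaRect(np.c_[xs,ys].astype(np.float32));b=cv2.boxPoints(r);ed=sorted([(np.linalg.norm(b[i]-b[(i+1)%4]),i) for i in range(4)])[:2]
for _,i in ed:print(ray(c,*((b[i]+b[(i+1)%4])/2),.047))
print(rows([.478,.425,.19],15),rows([.478,.425,.062],15))
```

```text
small (array([0.47843917, 0.42440772]), np.float64(0.03135147291776476))
bottom rim (array([0.43453754, 0.27285743]), np.float64(0.042948876017610535))
[0.31175474 0.23584598 0.047     ]
[0.37870692 0.25720962 0.047     ]
[-0.048 -0.019  9.971 -0.855  5.286 -0.428] [-0.048 -0.019  9.971 -0.869  5.299  3.839]
```

Request:
{"fn": "send_rows", "kwargs": {"commands": [[0,0,10,-0.85,5.29,-0.4,1],[0,0,10,-0.85,5.29,-0.4,1],[0,0,10,-0.85,5.29,-0.4,1],[0,0,10,-0.85,5.29,-0.4,1],[0,0,10,-0.85,5.29,-0.4,1],[0,0,10,-0.85,5.29,-0.4,1],[0,0,10,-0.85,5.29,-0.4,1],[0,0,10,-0.85,5.29,-0.4,1],[0,0,10,-0.85,5.29,-0.4,1],[0,0,10,-0.85,5.29,-0.4,1]]}}

```text
time_s: 4.58
position: [0.4781, 0.4259, 0.19]
tcp_rot: [[-0.261, 0.965, -0.002], [0.965, 0.261, -0.001], [-0.001, -0.003, -1.0]]
force: [-0.3, 0.1, 0.3]
opening: 0.999
grasp_force: 0.0
```

Run:
```python
from h import *
s=read_state();print(s["position"],s["opening"]);print(rows([.4785,.4247,.063],15))
```

```text
[0.47809995 0.42585119 0.18997487] 0.999226744843046
[-0.029  0.007  0.02  -0.038  0.014  4.232]
```

Request:
{"fn": "send_rows", "kwargs": {"commands": [[0,0,0,-0.04,0,1.3,1],[0,0,0,-0.04,0,2.6,1],[0,0,0,-0.04,0,3.6,1],[0,0,0,-0.04,0,4.2,1],[0,0,0,-0.04,0,4.22,1],[0,0,0,-0.04,0,4.22,0.5],[0,0,0,-0.04,0,4.22,0.5],[0,0,0,-0.04,0,4.22,0.5],[0,0,0,-0.04,0,4.22,0.5],[0,0,0,-0.04,0,4.22,0.5],[0,0,0,-0.04,0,4.22,0.5]]}}

```text
time_s: 5.5
position: [0.4804, 0.4254, 0.0661]
tcp_rot: [[-0.258, 0.966, 0.002], [0.966, 0.258, 0.001], [0.001, 0.003, -1.0]]
force: [-1.2, -1.0, 4.6]
opening: 0.707
grasp_force: 30.0
```

Request:
{"fn": "send_rows", "kwargs": {"commands": [[0,0,0,0,0,-1,0.5],[0,0,0,0,0,-2,0.5],[0,0,0,0,0,-3,0.5],[0,0,0,0,0,-4,0.5],[0,0,0,0,0,-4,0.5],[0,0,0,0,0,-4,0.5]]}}

```text
time_s: 6.0
position: [0.4806, 0.4255, 0.1867]
tcp_rot: [[-0.258, 0.966, 0.004], [0.966, 0.258, 0.002], [0.001, 0.005, -1.0]]
force: [-0.8, -1.4, -2.5]
opening: 0.704
grasp_force: 30.0
```

Run:
```python
from h import *
s=read_state();print(s["position"],s["opening"],s["force"],s["tcp_rot"]);print(rows([.435,.2745,s["position"][2]],16.5))
```

```text
[0.48063207 0.42551244 0.18668951] 0.7040796772620252 [-0.84321539 -1.39563408 -2.49767087] [[-0.25759909  0.9662432   0.00409655]
 [ 0.96625096  0.25759065  0.00247797]
 [ 0.00133909  0.00459662 -0.99998854]]
[ 0.053 -0.015 -0.315 -4.472 -2.766 -0.019]
```

Request:
{"fn": "send_rows", "kwargs": {"commands": [[0,0,-0.05,-0.6,-0.4,0,0.5],[0,0,-0.1,-1.3,-0.8,0,0.5],[0,0,-0.15,-2.0,-1.25,0,0.5],[0,0,-0.2,-2.7,-1.7,0,0.5],[0,0,-0.3,-3.4,-2.1,0,0.5],[0,0,-0.3,-4.0,-2.5,0,0.5],[0,0,-0.3,-4.47,-2.77,0,0.5],[0,0,-0.3,-4.47,-2.77,0,0.5],[0,0,-0.3,-4.47,-2.77,0,0.5],[0,0,-0.3,-4.47,-2.77,0,0.5]]}}

```text
time_s: 6.83
position: [0.4339, 0.2743, 0.1837]
tcp_rot: [[-0.282, 0.959, -0.001], [0.959, 0.282, 0.0], [0.0, -0.001, -1.0]]
force: [0.5, -0.3, -1.0]
opening: 0.706
grasp_force: 30.0
```

Run:
```python
from h import *
from rig import optics
import cv2
s=read_state();print(s["position"],s["opening"],s["force"])
a=cv2.resize(optics.capture("scene")["image"][150:290,200:390],None,fx=4,fy=4,interpolation=cv2.INTER_CUBIC)
b=cv2.resize(optics.capture("wrist")["image"],(560,420))
cv2.imwrite("pics/s4.png",a);cv2.imwrite("pics/w4.png",b)
print(rows([.435,.2745,.145],16.5),rows([.435,.2745,.1005],16.5))
```

```text
[0.43391149 0.27427071 0.18368012] 0.705866172516311 [ 0.51033568 -0.27754096 -0.96137878]
[-1.0e-03 -3.0e-03 -9.0e-03 -1.4e-02  2.4e-02  1.3e+00] [-1.000e-03 -3.000e-03 -9.000e-03 -1.400e-02  2.500e-02  2.784e+00]
```

View pics/w4.png

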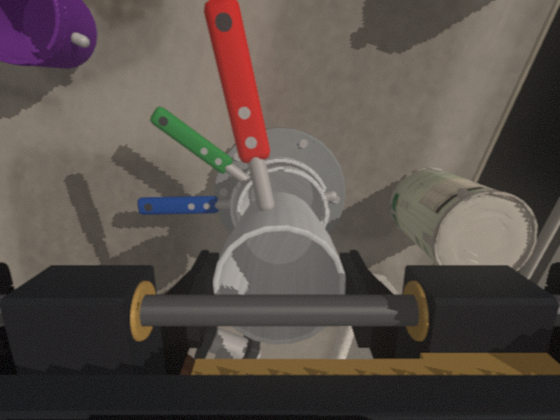

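The picture shows the held pan over the stack, red handle from (222,5) to (258,160); rest clear. Check the red handle's angle.

Run:
```python
from h import *
from rig import optics
import cv2
s=read_state();c=optics.capture("wrist")
T=np.eye(4);T[:3,:3]=s["tcp_rot"];T[:3,3]=s["position"];c["extrinsics"]=np.linalg.inv(T@c["T_tool_cam"])
hsv=cv2.cvtColor(c["image"],cv2.COLOR_BGR2HSV)
def ends(m,z):
    ys,xs=np.nonzero(m);r=cv2.minAreaRect(np.c_[xs,ys].astype(np.float32));b=cv2.boxPoints(r);ed=sorted([(np.linalg.norm(b[i]-b[(i+1)%4]),i) for i in range(4)])[:2]
    P=[ray(c,*((b[i]+b[(i+1)%4])/2),z)[:2] for _,i in ed];P.sort(key=lambda p:np.hypot(*(p-s["position"][:2])))
    d=P[1]-P[0];u=d/np.linalg.norm(d);return np.linalg.norm(d),np.degrees(np.arctan2(d[1],d[0]))%360,"axis",P[0]-.056*u,P[1]-.13*u
red=cv2.inRange(hsv,(0,150,60),(8,255,255))|cv2.inRange(hsv,(172,150,60),(180,255,255))
n,l,st,_=cv2.connectedComponentsWithStats(red);k=1+st[1:,4].argmax();print("red",ends(l==k,.178))
g=cv2.inRange(hsv,(45,80,40),(80,255,255));n,l,st,_=cv2.connectedComponentsWithStats(g);k=1+st[1:,4].argmax();print("green",ends(l==k,.063),st[k])
```

```text
red (np.float64(0.07075229270903972), np.float64(117.94541520965223), 'axis', array([0.43279424, 0.27582672]), array([0.43431622, 0.27295772]))
green (np.float64(0.07123686839741203), np.float64(159.27433052608959), 'axis', array([0.43533313, 0.27647402]), array([0.43791744, 0.27549617])) [ 151  107   81   66 1493]
```

Run:
```python
from h import *
print(rows([.436,.2755,.145],17.7),rows([.436,.2755,.1005],17.7))
```

```text
[ 1.000e-03 -2.000e-03 -2.460e-01  7.000e-03  6.600e-02  1.304e+00] [ 1.000e-03 -2.000e-03 -2.460e-01  7.000e-03  6.600e-02  2.788e+00]
```

Request:
{"fn": "send_rows", "kwargs": {"commands": [[0,0,-0.25,0.01,0.07,0,0.5],[0,0,-0.25,0.01,0.07,0.5,0.5],[0,0,-0.25,0.01,0.07,0.9,0.5],[0,0,-0.25,0.01,0.07,1.2,0.5],[0,0,-0.25,0.01,0.07,1.5,0.5],[0,0,-0.25,0.01,0.07,1.7,0.5],[0,0,-0.25,0.01,0.07,1.9,0.5],[0,0,-0.25,0.01,0.07,2.0,0.5],[0,0,-0.25,0.01,0.07,2.0,0.5]]}}

```text
time_s: 7.73
position: [0.4355, 0.2747, 0.1238]
tcp_rot: [[-0.304, 0.953, -0.001], [0.953, 0.304, -0.0], [-0.0, -0.001, -1.0]]
force: [-0.5, -0.2, -1.6]
opening: 0.704
grasp_force: 30.0
```

Foot is inside; continue slowly.

Request:
{"fn": "send_rows", "kwargs": {"commands": [[0,0,0,0,0.02,0.2,0.5],[0,0,0,0,0.02,0.4,0.5],[0,0,0,0,0.02,0.55,0.5],[0,0,0,0,0.02,0.7,0.5],[0,0,0,0,0.02,0.8,0.5],[0,0,0,0,0.02,0.8,0.5]]}}

```text
time_s: 8.23
position: [0.4359, 0.2748, 0.0997]
tcp_rot: [[-0.303, 0.953, -0.001], [0.953, 0.303, -0.001], [-0.0, -0.001, -1.0]]
force: [0.1, -0.4, -1.5]
opening: 0.703
grasp_force: 30.0
```

Request:
{"fn": "send_rows", "kwargs": {"commands": [[0,0,0,0,0,0.1,0.5],[0,0,0,0,0,0.18,0.5],[0,0,0,0,0,0.26,0.5],[0,0,0,0,0,0.26,0.5]]}}

```text
time_s: 8.57
position: [0.4361, 0.2749, 0.0923]
tcp_rot: [[-0.304, 0.953, -0.001], [0.953, 0.304, -0.0], [-0.0, -0.001, -1.0]]
force: [0.2, 0.1, -1.1]
opening: 0.705
grasp_force: 30.0
```

No force below lug height: the lugs are in the gaps. Lower a bit more and release.

Request:
{"fn": "send_rows", "kwargs": {"commands": [[0,0,0,0,0,0.07,0.5],[0,0,0,0,0,0.12,0.5],[0,0,0,0,0,0.12,1],[0,0,0,0,0,0.12,1],[0,0,0,0,0,0.12,1],[0,0,0,0,0,0.12,1],[0,0,0,0,0,0.12,1],[0,0,0,0,0,0.12,1]]}}

```text
time_s: 9.23
position: [0.4365, 0.275, 0.0892]
tcp_rot: [[-0.304, 0.953, 0.0], [0.953, 0.304, 0.0], [0.0, 0.0, -1.0]]
force: [-0.2, -0.1, -0.0]
opening: 0.985
grasp_force: 0.0
```

Request:
{"fn": "send_rows", "kwargs": {"commands": [[0,0,0,0,0,-0.5,1],[0,0,0,0,0,-1.3,1],[0,0,0,0,0,-2.5,1],[0,0,0,0,0,-3.7,1],[0,0,0,0,0,-4.9,0.8],[0,0,0,0,0,-6.1,0.5],[0,0,0,0,0,-7.3,0.3],[0,0,0,0,0,-7.8,0],[0,0,0,0,0,-7.8,0],[0,0,0,0,0,-7.8,0]]}}

```text
time_s: 10.07
position: [0.4364, 0.275, 0.3238]
tcp_rot: [[-0.304, 0.953, 0.002], [0.953, 0.304, 0.001], [0.0, 0.002, -1.0]]
force: [0.2, -0.7, -0.6]
opening: 0.633
grasp_force: 0.0
```

```bash
sed -i 's/AX=np.array(.*);YAW/AX=np.array([.4345,.2733]);YAW/' h.py
python3 - <<'E'
from h import *
from rig import optics
import cv2
s=read_state();c=optics.capture("wrist");print(s["position"])
T=np.eye(4);T[:3,:3]=s["tcp_rot"];T[:3,3]=s["position"];c["extrinsics"]=np.linalg.inv(T@c["T_tool_cam"])
im=c["image"];hsv=cv2.cvtColor(im,cv2.COLOR_BGR2HSV)
red=cv2.inRange(hsv,(0,150,60),(8,255,255))|cv2.inRange(hsv,(172,150,60),(180,255,255))
n,l,st,_=cv2.connectedComponentsWithStats(red)
for k in 1+np.argsort(-st[1:,4])[:2]:
    ys,xs=np.nonzero(l==k);r=cv2.minAreaRect(np.c_[xs,ys].astype(np.float32));b=cv2.boxPoints(r);ed=sorted([(np.linalg.norm(b[i]-b[(i+1)%4]),i) for i in range(4)])[:2]
    for z in(.082,.0905):
        P=[ray(c,*((b[i]+b[(i+1)%4])/2),z)[:2] for _,i in ed];d=P[1]-P[0];print(st[k],z,np.linalg.norm(d),np.degrees(np.arctan2(d[1],d[0])),(P[0]+P[1])/2)
cv2.imwrite("pics/w5.png",im)
for y,z in((-.175,.329),(-.175,.226),(-.135,.226),(-.035,.226)):print(rows(hold(.002,y,z),172.5))
E
```

```text
[0.43639162 0.27501085 0.32375367]
[249  66  25  67 735] 0.082 0.0707639681606918 -60.480980255485385 [0.38997283 0.35561182]
[249  66  25  67 735] 0.0905 0.06927235719491986 -60.48098025548537 [0.39042902 0.35550106]
[201 346  24  13 244] 0.082 0.03204622333306092 -162.35188393558235 [0.42161273 0.01549525]
[201 346  24  13 244] 0.0905 0.03137073128000616 -162.3518839355822 [0.42140198 0.0225537 ]
[-1.600e-02  5.000e-03  5.034e+00 -5.340e+00 -2.469e+00 -2.200e-01]
[-1.600e-02  5.000e-03  5.034e+00 -5.339e+00 -2.464e+00  3.213e+00]
[-1.600e-02  5.000e-03  5.034e+00 -4.132e+00 -1.897e+00  3.212e+00]
[-1.600e-02  5.000e-03  5.034e+00 -1.116e+00 -4.790e-01  3.210e+00]
```

View pics/w5.png

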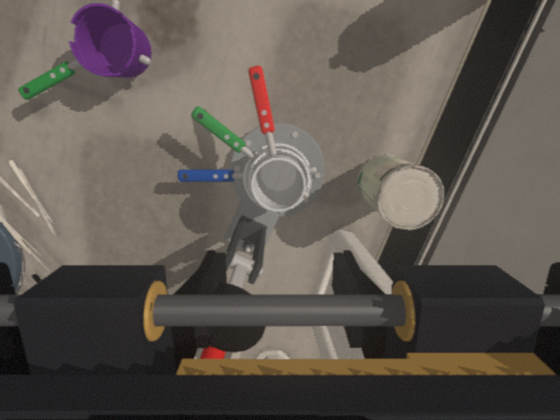

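Picture: red pan nested at (277,180), handles fanned (red 262,100; green 218,130; blue 205,176), lever behind at (230,315). Now go behind the lever with closed fingers.

Request:
{"fn": "send_rows", "kwargs": {"commands": [[0,0,1,-1,-0.5,-0.2,0],[0,0,2,-2,-1,-0.2,0],[0,0,3,-3,-1.5,-0.2,0],[0,0,4,-4,-2,-0.2,0],[0,0,5,-5,-2.4,-0.2,0],[0,0,5,-5.34,-2.47,-0.2,0],[0,0,5,-5.34,-2.47,-0.2,0],[0,0,5,-5.34,-2.47,1,0],[0,0,5,-5.34,-2.47,2.2,0],[0,0,5,-5.34,-2.47,3.2,0],[0,0,5,-5.34,-2.47,3.2,0],[0,0,5,-5.34,-2.47,3.2,0]]}}

```text
time_s: 11.12
position: [0.4127, 0.1006, 0.2253]
tcp_rot: [[0.127, 0.992, -0.006], [0.992, -0.127, 0.001], [-0.0, -0.006, -1.0]]
force: [0.4, 0.7, -0.4]
opening: 0.01
grasp_force: 0.0
```

Run:
```python
from h import *
from rig import optics
import cv2
a=cv2.resize(optics.capture("scene")["image"][120:290,200:400],None,fx=3,fy=3,interpolation=cv2.INTER_CUBIC)
b=cv2.resize(optics.capture("top")["image"][120:290,230:400],None,fx=3,fy=3)
cv2.imwrite("pics/s6.png",a);cv2.imwrite("pics/t6.png",b);s=read_state();print(s["position"],s["force"])
for y in(-.14,-.035):print(rows(hold(.002,y,.226),172.5))
```

```text
[0.41535202 0.10038796 0.22784924] [ 0.80183533 -0.07446229  0.90487164]
[ 0.016 -0.004  0.044  1.131 -0.049  0.062]
[ 1.600e-02 -4.000e-03  4.400e-02  4.631e+00 -3.500e-02  6.300e-02]
```

Request:
{"fn": "send_rows", "kwargs": {"commands": [[0,0,0,0.5,-0.02,0.06,0],[0,0,0,0.9,-0.05,0.06,0],[0,0,0,1.1,-0.05,0.06,0],[0,0,0,1.3,-0.05,0.06,0],[0,0,0,1.5,-0.05,0.06,0],[0,0,0,1.7,-0.05,0.06,0],[0,0,0,1.9,-0.05,0.06,0],[0,0,0,2.1,-0.05,0.06,0],[0,0,0,2.3,-0.05,0.06,0]]}}

```text
time_s: 11.97
position: [0.422, 0.1685, 0.2256]
tcp_rot: [[0.127, 0.992, 0.001], [0.992, -0.127, -0.001], [-0.001, 0.001, -1.0]]
force: [-1.3, -6.1, 5.3]
opening: 0.007
grasp_force: 2.9
```

Contact with about 6 N; push on.

Request:
{"fn": "send_rows", "kwargs": {"commands": [[0,0,0,0.25,0,0,0],[0,0,0,0.5,0,0,0],[0,0,0,0.75,0,0,0],[0,0,0,1.0,0,0.02,0],[0,0,0,1.25,0,0.05,0],[0,0,0,1.5,0,0.08,0],[0,0,0,1.75,0,0.1,0],[0,0,0,2.0,0,0.1,0],[0,0,0,2.2,0,0.1,0],[0,0,0,2.4,0,0.1,0],[0,0,0,2.4,0,0.1,0]]}}

```text
time_s: 12.88
position: [0.4313, 0.2413, 0.2224]
tcp_rot: [[0.127, 0.992, 0.001], [0.992, -0.127, 0.001], [0.001, 0.001, -1.0]]
force: [0.3, -0.4, 0.6]
opening: 0.006
grasp_force: 0.0
```

Request:
{"fn": "send_rows", "kwargs": {"commands": [[0,0,0,0,0,-0.8,0],[0,0,0,0,0,-2,0],[0,0,0,-1.5,0,-3,0],[0,0,0,-3,0,-3,0],[0,0,0,-4.5,0,-3,0],[0,0,0,-6,0,-3,0],[0,0,0,-7,0,-3,0],[0,0,0,-7,0,-3,0],[0,0,0,-7,0,-3,0],[0,0,0,-7,0,-3,0]]}}

```text
time_s: 13.72
position: [0.4041, 0.0311, 0.3124]
tcp_rot: [[0.13, 0.992, 0.0], [0.992, -0.13, 0.0], [0.0, 0.0, -1.0]]
force: [-0.2, 1.0, 0.0]
opening: 0.007
grasp_force: 0.0
```

Run:
```python
from h import *
from rig import optics
import cv2
a=cv2.resize(optics.capture("scene")["image"][170:310,180:330],(400,373),interpolation=cv2.INTER_CUBIC)
b=cv2.resize(optics.capture("top")["image"][120:260,250:400],(400,373),interpolation=cv2.INTER_CUBIC)
cv2.imwrite("pics/f7.png",np.hstack([a,b]));s=read_state();print(s["position"],s["force"])
```

```text
[0.40411145 0.0320486  0.31223718] [-0.01657843 -0.18377121 -0.22607906]
```

View pics/f7.png

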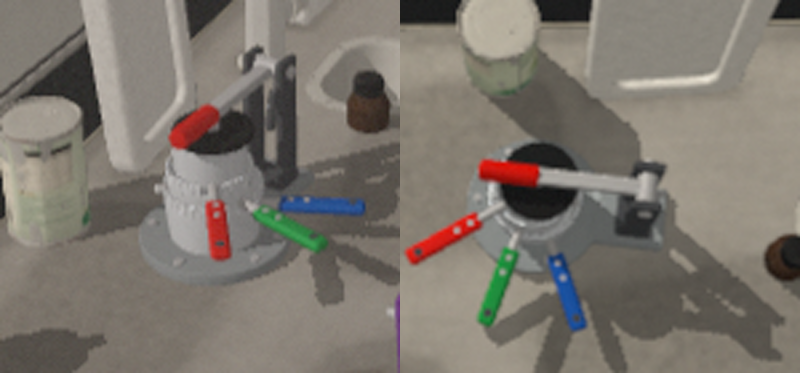

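The lever lies shut with its disc on the red pan's rim. The handles are fanned out and the bystanders are untouched, so I'm handing in.

```bash
python3 -c "
from rig import bot
print(bot.hand_in())"
```

```text
the job is handed in; nothing more can be done
None
```

I handed the job in at about 14 s: both pans are nested with their handles fanned, the clamp lever has snapped shut on the stack, and the tin and bottle were left alone. The final pictures show this, but the hand-in returned no verdict.

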